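# Feel for the coupling keyway and lock it

### The job

Lock the coupling: take the locking key out of its stand by its fin, put its nose in under the coupling guard and drag it sideways over the carrier until the rib drops into the keyway you cannot see, and let go of it there. Then take it again by its tail grip, push it straight in until it is fully home against the stop, and leave it there. Do not knock the other things on the bench about.

Things in the scene. Friction and masses are not known exactly. Their poses are not given: they have to be found in the camera images.
- key: locking key, loose, 0.4 kg: a flat steel bar 200 long (x, nose at +x), 24 wide, 14 thick; origin in the middle of its underside, z up. It carries a fin, a tail grip and a rib under the nose; it balances at about the fin. Lying on a flat surface on rib and tail it leans nose up by 0.04 rad; with the rib in the keyway it lies flat on the bed
- key_fin (a point): centre of the key's upright steel fin, half-way up, 44 above the bar's underside at the bar's middle. Fin: 32 long (x), 14 thick (y), from 14 to 74 above the underside. Axes as the key's. Grip it across its 14 mm
- key_tail (a point): centre of the key's black tail grip, half-way up, 33 above the bar's underside, 92 behind the fin. A cross plate 16 thick (x), 60 wide (y), 66 high from the underside. Axes as the key's. Grip it across its 16 mm
- key_nose (a point): front end of the key's bar, on its middle line at the height of the bar's underside, 100 ahead of the fin. Below it, under the front 24 mm of the bar, a rib 12 wide sticks down 8 mm. Axes as the key's
- stand: fixed aluminium stand 220 x 100, origin under its middle; the key starts level in it, same heading, the bar's underside 22 above the table. A pocket (gap about 4, walls 5, to 84 above the table) encloses the tail grip, so the key can only be taken by the fin, and must be lifted straight up by 75 or more before it is moved sideways
- mouth (a point): fixed: middle of the mouth in the orange guard's front face, at bed-top height, 30 above the table. x points straight in under the guard, y along the face, z up. The mouth is a window 170 wide (y -85 to 85), 45 high; the face above it rises to 130 over the bed, 270 wide. In front lies the flat bare bed, 180 deep (x), 270 wide (y), level with the carrier inside
- carrier_mid (a point): point on top of the carrier under the guard, 43 straight in from the mouth, on the mouth's middle line; axes as the mouth's. The carrier has one unseen keyway along x, 15 wide and 10 deep, from 8 to 78 in past the face, its far end being the stop; its middle is anywhere from 42 left to 42 right of this point, to be felt for. Drag with the nose 36 to 45 in past the face
- home (a point): point on top of the carrier 78 in past the face on the mouth's middle line; axes as the mouth's. It shows how far in the nose is when the key is fully home against the stop (sideways it is wherever the keyway is). Only 6 mm are then left between fin and face, too little for a gripper on the fin, so push it by the tail grip; bed, carrier and key are oiled steel (friction about 0.25), so it slides easily
- guard_top (a point): middle of the guard's top, 160 above the table, 60 in from its front face; axes as the mouth's. The guard is 270 wide (y), 120 deep (x). A blue motor stands beside it at +y (out to 345 from the middle) and a grey brake at -y (out to 315), both up to 185 above the table
- meter: bystander: a yellow hand-held meter 150 x 70 x 32 lying on the table; origin under its middle. Leave it alone
- mouse: bystander: a black computer mouse 105 x 60 x 24; origin under its middle. Leave it alone
- screwdriver: bystander: a screwdriver 120 long lying on the table; leave it alone
- mug: bystander: a white mug, 80 across, 95 high; origin under its middle. Leave it alone
- collar: bystander: a steel shaft collar, 70 across, 25 high; origin under its middle. Leave it alone
Things that resemble listed ones, but are neither listed nor needed, are in the scene too. What is shaped like the key but turquoise is not meant.

How it is judged:
On the way:
1. the key's rib lies down in the keyway under the guard and the fingers have let go of it, before it is pushed home (z of key_nose in the frame of mouth between -0.006 and 0.0035 m and x of key_nose in the frame of mouth between 0.022 and 0.095 m and y of key_nose in the frame of mouth between -0.08 and 0.08 m and angle between key_nose's own z axis and vertical below 0.04 rad and contact force between the fingers and key below 0.1 N and x of key_nose in the frame of mouth below 0.068 m), for 0.2 s.
At the end, for the whole second after the job is handed in: The key lies still and released with its rib down in the keyway (its bar within 3.5 mm of flat on the bed at the nose, tilted under 0.04 rad), its nose at least 72 mm in past the mouth of the guard (the stop lets it go 78 mm in) and within 80 mm of the mouth's middle line (z of key_nose in the frame of mouth between -0.006 and 0.0035 m and x of key_nose in the frame of mouth between 0.022 and 0.095 m and y of key_nose in the frame of mouth between -0.08 and 0.08 m and angle between key_nose's own z axis and vertical below 0.04 rad and contact force between the fingers and key below 0.1 N and x of key_nose in the frame of mouth above 0.072 m and linear speed of key below 0.02 m/s); the robot touches nothing.
It fails at once if a bystander (meter, mouse, screwdriver, mug or collar) is moved more than 30 mm (distance of any of meter, mouse, screwdriver, mug, collar from where it was at the start of the episode above 0.03 m).
It also fails if it takes over 56 s, if anything falls off the work surface, if the arm or the gripper's body presses on something with over 40 N, if the wrist force passes 120 N, or if a joint passes its speed limit or range.

### The arm

A 7-joint arm with a two-finger parallel gripper is mounted at the origin on the work surface. World frame = base frame: x ahead of the robot, y to its left, z up, the work surface at z = 0. Lengths are in m, angles in rad, forces in N, time in s.
With the tool pointing down it reaches from about 0.35 to 0.775 m from the base axis. Payload 3.1 kg.
Tool frame: the origin (TCP) lies at the very end of the fingers, on their centre line; the grasp point (between the pads) lies 19 mm behind it (r.hold_point_z is the distance from the TCP to the grasp point, in m); x points along the fingers, y is the direction in which the jaws open and shut, and the axes are right-handed (so a half turn about x gives the same grasp; the last joint's range is limited). The gripper opens to 85 mm and grips with 20 to 120 N. Pads are 22 mm wide; open, the fingers measure 114 mm over their backs; the gripper's body (76 mm by 85 mm) begins 54 mm behind the grasp point. The pads swing forward as they close: fully open they stand 13 mm farther back than shut.
Start: joints at [1.197, 0.311, 0.014, 1.512, -0.004, 1.319, -0.027], TCP at [0.179, -0.52, 0.203] pointing down, gripper open.
Joint ranges: [-2.7, 2.7], [-0.3, 1.91], [-1.27, 1.3], [0.12, 2.57], [-1.44, 4.58], [0.2, 2.03], [-3.05, 3.05]. Speed limits (rad/s): [2.79, 2.79, 3.14, 3.14, 3.14, 3.14, 3.14].

### API

Orientations are given as a rotation vector (axis times angle).
In Python, from bench import r, move_gripper, optics, order, look_for gives the robot as it stands. Calls block until the motion is done:
- r.movep(position, orientation): joint-space move of the TCP to a pose.
- r.movel(position, rotation=None, v=0.15): straight line of the TCP; rotation=None keeps the orientation; v is the mean speed in m/s.
- r.move_j(angles): joint-space move.
- move_gripper(opening, squeeze=None): opening from 0.0 (shut) to 1.0 (fully open); squeeze is the grip in N (None keeps the last); returns when the fingers have stopped.
- r.dwell(seconds).
- r.ik(position, orientation): joint angles nearest the present ones, or None.
- optics.snapshot(name): name is "scene" or "top" or "wrist"; returns a dict with "image" (480x640x3 uint8, blue, green, red), "intrinsics" (3x3 intrinsics, pixels), "position" and "attitude" of the camera in the world. Camera axes: x right, y down, z forward; pixel columns grow to the right and rows downward; lengths in m; the calibration is good to about 2 mm. A picture is of the moment at which its call begins. There is no depth.
A pose or a line that the arm cannot do raises r.IKError and nothing moves.
- order.hand_in(): hands the job in, once; it reports no verdict.
Trained networks look in a picture, given as the dict that the camera call returned (one of the last four; its "shot" number tells which), for a name from the list of things; names that differ only in an ending like _2 or _b are one class to them, and where a whole thing is asked for, a point or a joint stands for the part that bears it (a point fixed in the world has none). Each returns a list of dicts, best first, with "score" (0 to 1); they miss things now and then, are a little off and sometimes report something else, mostly with a low value. They report only what shows in the picture. A call takes as long as a camera call. They do not tell look-alikes from the thing itself.
- look_for(picture, target): "rect" ([left, top, width, height] in pixels, round what is visible of it).
Readings, each from a call of its own:
- r.read_t(): time.
- r.read_q(): joint angles.
- r.read_joint_vel(): joint speeds.
- r.read_tau(): joint torques, N m.
- r.read_ee_pos(): TCP position.
- r.read_ee_rot(): TCP orientation.
- r.read_ft_force(): force on the tool from outside, world axes, zero at the start.
- r.read_wrist_torque(): the same for the moment, N m.
- r.read_opening(): opening from 0.0 (shut) to 1.0 (fully open).
Only numpy, scipy, OpenCV 4.12 (cv2) and the standard library are available. Lean on these libraries where they do the work, as an engineer would, in place of code of your own. Each camera call takes 0.05 s, during which the arm holds its last target.

## Working session

There is one attempt and no reset: what is moved stays moved. The work goes in short steps, each a Python script; the robot and the scene stay as the last script left them, time stands still between calls to the robot, and variables do not carry over. Pictures are saved under pics/ and viewed, and the job is handed in when it is done.

```bash
mkdir -p pics; ls; cat > h.py <<'E'
import numpy as np,cv2
from bench import r, move_gripper, optics, order, look_for
from scipy.spatial.transform import Rotation as R
E
python3 - <<'E'
from h import *
for n in ["scene","top","wrist"]:
    p=optics.snapshot(n); cv2.imwrite(f"pics/a_{n}.png",p["image"])
    np.savez(f"a_{n}.npz",**{k:p[k] for k in ["image","intrinsics","position","attitude"]})
    print(n,p["intrinsics"],p["position"],p["attitude"],p["shot"])
    if n!="wrist":
        for t in ["key","key_fin","key_tail","stand","mouth","guard_top"]:
            try: print(t,[(d["rect"],round(d["score"],2)) for d in look_for(p,t)])
            except Exception as e: print(t,repr(e))
print(r.read_t(),r.read_ee_pos(),r.read_ee_rot(),r.hold_point_z)
E
```

```text
pics
scene [[489.30596277   0.         324.45834378]
 [  0.         489.30596277 241.87076613]
 [  0.           0.           1.        ]] [1.19510423 0.51155358 1.03158554] [-1.21492016 -2.32232075  0.95165041] 1
key [([261.8, 165.7, 60.1, 31.3], 0.97), ([210.1, 182.9, 38.4, 63.3], 0.62)]
key_fin [([262.8, 172.5, 62.8, 22.0], 0.74), ([207.9, 178.6, 43.6, 64.1], 0.65), ([158.2, 238.1, 250.2, 183.9], 0.32)]
key_tail [([261.7, 169.6, 63.8, 23.4], 0.85), ([209.4, 182.9, 37.9, 61.8], 0.64)]
stand [([204.1, 180.1, 51.7, 72.7], 0.61)]
mouth [([157.5, 234.2, 253.5, 190.5], 0.63)]
guard_top [([162.4, 237.0, 245.2, 183.8], 0.85), ([442.3, 356.8, 49.3, 58.4], 0.54), ([156.5, 215.1, 26.1, 19.5], 0.37)]
top [[568.5572933    0.         317.11486429]
 [  0.         568.5572933  238.45634877]
 [  0.           0.           1.        ]] [ 0.21677398 -0.00925458  1.39622586] [-2.13122453  2.12876092 -0.21896168] 2
key [([431.7, 203.8, 44.5, 84.3], 0.81), ([383.9, 329.8, 86.4, 51.9], 0.8), ([151.5, 106.8, 284.2, 140.6], 0.66)]
key_fin [([388.9, 327.8, 81.4, 58.0], 0.85), ([433.6, 205.7, 45.6, 79.7], 0.58)]
key_tail [([430.0, 205.5, 50.0, 79.0], 0.74), ([383.7, 330.1, 84.6, 50.6], 0.7)]
stand [([413.5, 201.9, 68.9, 91.1], 0.8)]
mouth [([152.1, 102.4, 282.2, 144.0], 0.69)]
guard_top [([152.2, 107.8, 282.1, 137.2], 0.84), ([358.4, 256.6, 31.1, 45.5], 0.45)]
wrist [[386.80648485   0.         318.75380675]
 [  0.         386.80648485 237.87334053]
 [  0.           0.           1.        ]] [ 0.2456233  -0.49635186  0.37362711] [ 2.3664038  -1.68801892 -0.23463702] 3
0.75 [ 0.17920742 -0.52000871  0.20303809] [ 2.04155819  0.34186449 -2.04160301] 0.0187
```

View pics/a_scene.png

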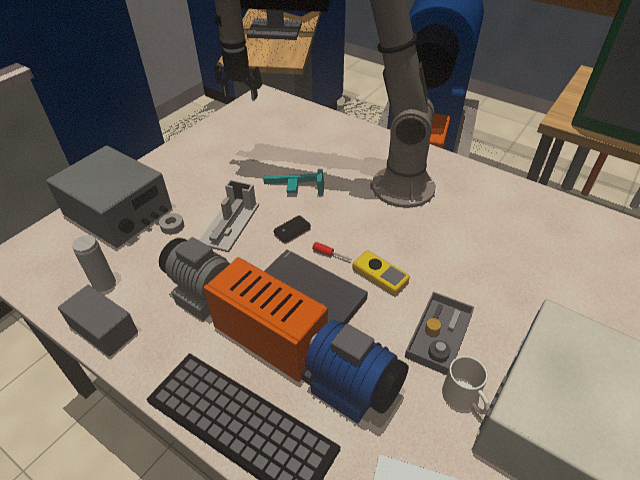

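View pics/a_top.png

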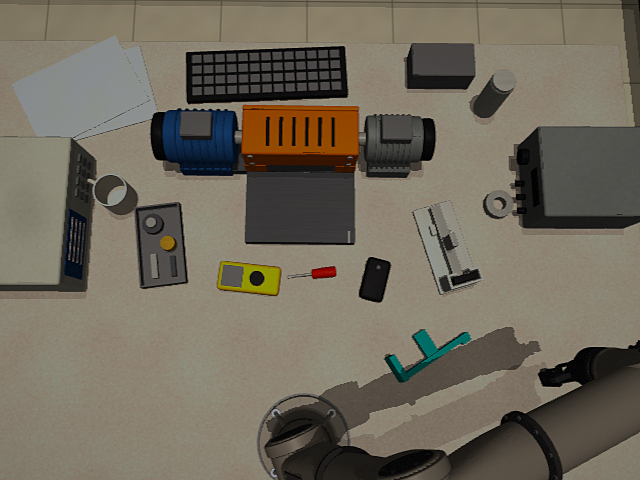

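```bash
python3 - <<'E'
import cv2
a=cv2.imread("pics/a_top.png");
c=cv2.resize(a[190:400,340:520],None,fx=3.3,fy=2.8,interpolation=cv2.INTER_CUBIC)
c=cv2.resize(a[190:390,370:500],None,fx=3,fy=3,interpolation=cv2.INTER_CUBIC);cv2.imwrite("pics/c1.png",c)
c=cv2.resize(a[90:260,140:440],None,fx=2.6,fy=2.6,interpolation=cv2.INTER_CUBIC);cv2.imwrite("pics/c2.png",c)
E
```

```text
(no output)
```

View pics/c1.png

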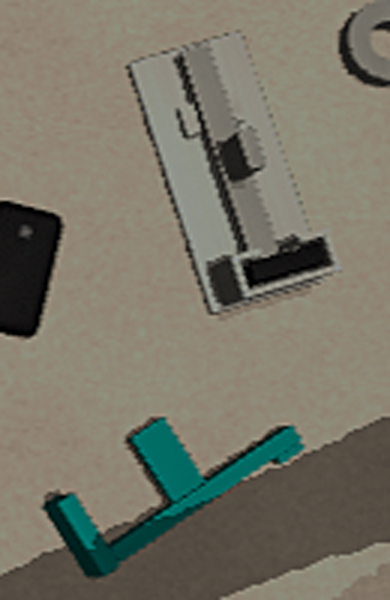

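View pics/c2.png

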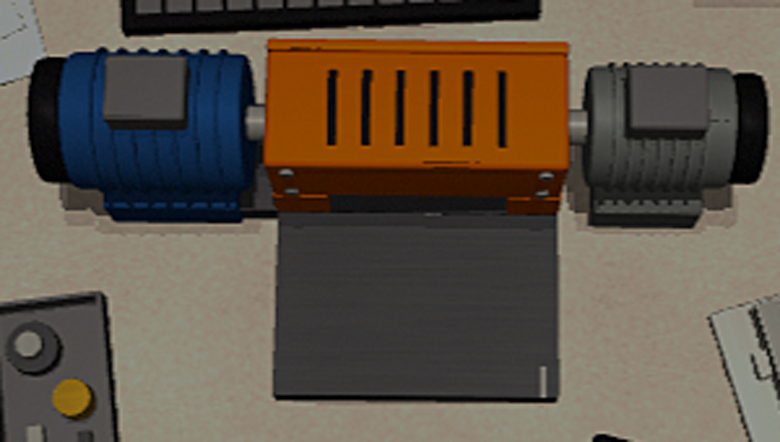

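The top view shows two key-shaped candidates. One is the steel key in the white stand at about (447,247), with its black tail in the pocket at (458,283). The other is the turquoise look-alike lying on the table at (428,355). I choose the steel one in the stand; the crop confirms grey bar, fin and black tail. The bed and orange guard are at about (300,180).

```bash
cat >> h.py <<'E'
from scipy.optimize import least_squares
def ray(p,uv,z):
    Rm=R.from_rotvec(p["attitude"]).as_matrix();K=p["intrinsics"]
    d=Rm@np.linalg.solve(K,np.array([uv[0],uv[1],1.]))
    o=np.array(p["position"]); return o+d*(z-o[2])/d[2]
def proj(p,X):
    Rm=R.from_rotvec(p["attitude"]).as_matrix();K=p["intrinsics"]
    c=Rm.T@(np.array(X)-p["position"]); q=K@c; return q[:2]/q[2]
def fit(obs,x0):
    # obs list of (p, uv, local xyz)  -> x,y,yaw
    def f(v):
        c,s=np.cos(v[2]),np.sin(v[2]); o=[]
        for p,uv,l in obs:
            o+=list(proj(p,[v[0]+c*l[0]-s*l[1],v[1]+s*l[0]+c*l[1],l[2]])-uv)
        return np.array(o)
    s=least_squares(f,x0); return s.x,f(s.x).reshape(-1,2)
E
python3 - <<'E'
from h import *
t=dict(np.load("a_top.npz"))
g=lambda u,v:(u/2.6+140-.5,v/2.6+90-.5)
s=lambda u,v:(u/3+370-.3,v/3+190-.3)
for n,uv,z in [("bedFL",g(275,398),.03),("bedFR",g(558,398),.03),("gFL",g(267,165),.16),("gFR",g(568,165),.16),("gBL",g(267,40),.16),("gBR",g(568,40),.16),
 ("mL",g(328,212),.03),("mR",g(508,212),.03),
 ("sTL",s(128,64),0),("sTR",s(240,32),0),("sBL",s(212,312),0),("sBR",s(340,268),0),("finTop?",s(238,157),.096)]:
    print(n,ray(t,uv,z).round(4))
E
```

```text
bedFL [0.4666 0.1431 0.03  ]
bedFR [ 0.4673 -0.1226  0.03  ]
gFL [0.6499 0.1404 0.16  ]
gFR [ 0.6514 -0.1232  0.16  ]
gBL [0.7664 0.1433 0.16  ]
gBR [ 0.7683 -0.1248  0.16  ]
mL [0.6485 0.0965 0.03  ]
mR [ 0.6493 -0.0766  0.03  ]
sTL [ 0.5543 -0.2737  0.    ]
sTR [ 0.5825 -0.3698  0.    ]
sBL [ 0.3453 -0.3362  0.    ]
sBR [ 0.3818 -0.4438  0.    ]
finTop? [ 0.4571 -0.339   0.096 ]
```

```bash
cat >> h.py <<'E'
def ori(yaw):  # jaw axis (tool y) along direction yaw
    x=np.array([0,0,-1.]);y=np.array([np.cos(yaw),np.sin(yaw),0]);return R.from_matrix(np.c_[x,y,np.cross(x,y)]).as_rotvec()
E
python3 - <<'E'
from h import *
print(R.from_rotvec(r.read_ee_rot()).as_matrix().round(2))
w=dict(np.load("a_wrist.npz"));M=R.from_rotvec(r.read_ee_rot()).as_matrix()
print("cam in tool",M.T@(w["position"]-r.read_ee_pos()), (M.T@R.from_rotvec(w["attitude"]).as_matrix()).round(2))
for s in (np.pi/2,-np.pi/2):
  for nm,P,y in [("stand",(.46,-.33,.35),.29),("grasp",(.455,-.34,.047),.29),("lift",(.455,-.34,.16),.29),("bed",(.55,.01,.15),0),("drag",(.588,.01,.055),0),("dragL",(.588,.05,.055),0)]:
    q=r.ik(P,ori(y+s)); print(s,nm,None if q is None else np.round(q,2))
for s in (0,np.pi):
    q=r.ik((.5,.01,.06),ori(s)); print("tail",s,None if q is None else np.round(q,2))
E
```

```text
[[-0.    0.33 -0.95]
 [-0.   -0.95 -0.33]
 [-1.    0.    0.  ]]
cam in tool [-0.17059139 -0.00071407 -0.07049393] [[-0.   -0.27  0.96]
 [ 1.   -0.    0.  ]
 [ 0.    0.96  0.27]]
1.5707963267948966 stand [ 0.97  0.38 -0.59  1.12  0.21  1.7   2.3 ]
1.5707963267948966 grasp [ 1.04  0.56 -0.6   1.65  0.35  1.04  2.19]
1.5707963267948966 lift [ 1.04  0.44 -0.61  1.51  0.26  1.27  2.26]
1.5707963267948966 bed [ 0.5   0.45 -0.77  1.57  0.32  1.25  1.25]
1.5707963267948966 drag [ 0.44  0.62 -0.72  1.59  0.44  1.11  1.18]
1.5707963267948966 dragL [ 0.4   0.64 -0.76  1.58  0.47  1.12  1.09]
-1.5707963267948966 stand [ 0.69  0.33 -0.15  1.14  0.05  1.68 -0.73]
-1.5707963267948966 grasp [ 0.71  0.49 -0.14  1.67  0.08  0.99 -0.73]
-1.5707963267948966 lift [ 0.72  0.38 -0.14  1.53  0.06  1.24 -0.72]
-1.5707963267948966 bed [ 0.38  0.4  -0.58  1.58  0.23  1.23 -1.81]
-1.5707963267948966 drag [ 0.29  0.56 -0.49  1.59  0.29  1.06 -1.84]
-1.5707963267948966 dragL [ 0.28  0.58 -0.58  1.58  0.35  1.08 -1.96]
tail 0 [ 0.48  0.43 -0.68  1.83  0.32  1.   -0.34]
tail 3.141592653589793 [ 0.73  0.58 -1.08  1.82  0.57  1.1   2.59]
```

View pics/a_wrist.png

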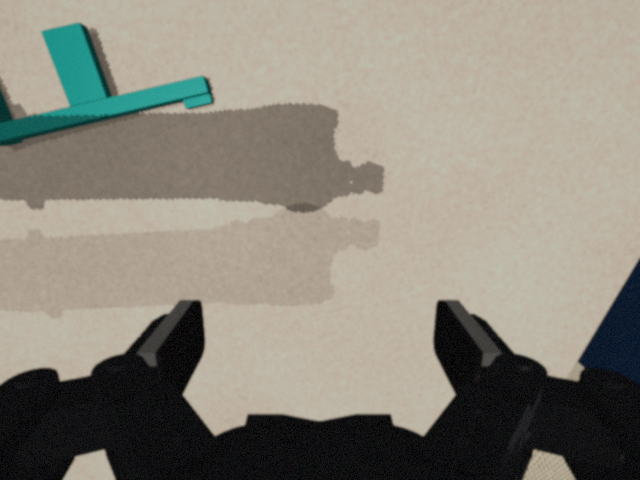

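```bash
python3 - <<'E'
from h import *
r.movep((.43,-.34,.33),ori(.29+np.pi/2)); r.dwell(.2)
p=optics.snapshot("wrist"); cv2.imwrite("pics/b_wrist.png",p["image"])
np.savez("b_wrist.npz",**{k:p[k] for k in ["image","intrinsics","position","attitude"]})
p=optics.snapshot("top"); cv2.imwrite("pics/b_top.png",p["image"])
print(r.read_t(),r.read_ee_pos(),r.read_q().round(2),r.read_ft_force())
E
```

```text
3.1 [ 0.42981616 -0.34016941  0.32989939] [ 1.04  0.33 -0.58  1.23  0.18  1.63  2.36] [ 0.40528463  0.27127725 -0.04265867]
```

View pics/b_wrist.png

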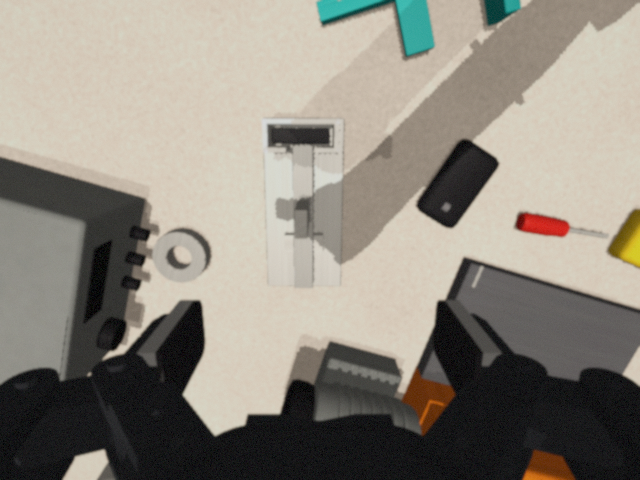

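The view shows the steel key in the stand: tail top (black) at about (301,135), fin at about (302,215), nose near (304,285). I'll zoom in.

```bash
python3 - <<'E'
import cv2
a=cv2.imread("pics/b_wrist.png")
cv2.imwrite("pics/b2.png",cv2.resize(a[110:295,250:360],None,fx=3.2*1,fy=3.2,interpolation=cv2.INTER_CUBIC))
E
```

```text
(no output)
```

View pics/b2.png

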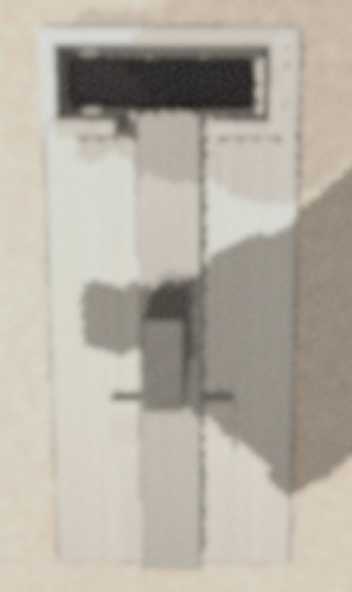

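```bash
python3 - <<'E'
from h import *
w=dict(np.load("b_wrist.npz"))
g=lambda u,v:np.array((u/3.2+250-.35,v/3.2+110-.35))
# local frame key middle; left(y+) of key is image right? 
for n,uv,z in [("fin",g(164,365),.096),("tail",g(160,84),.088),("nose",g(171,568),.036),("sBL",g(57,562),.0),("sBR",g(290,562),.0)]:
    print(n,ray(w,uv,z).round(4))
obs=[(w,g(145,320),(-.016,-.007,.096)),(w,g(183,320),(-.016,.007,.096)),(w,g(145,410),(.016,-.007,.096)),(w,g(183,408),(.016,.007,.096)),
(w,g(142,568),(.1,-.012,.036)),(w,g(201,568),(.1,.012,.036)),(w,g(160,84),(-.092,0,.088))]
x,res=fit(obs,[.46,-.35,.29]);print(x.round(4));print(res.round(1))
t=dict(np.load("a_top.npz"))
s=lambda u,v:np.array((u/3+370-.3,v/3+190-.3))
print(proj(t,[*x[:2],.096]),proj(t,[x[0]+.1*np.cos(x[2]),x[1]+.1*np.sin(x[2]),.036]))
print("stand center from top",ray(t,sum([s(128,64),s(240,32),s(212,312),s(340,268)])/4,.0))
E
```

```text
fin [ 0.4645 -0.3493  0.096 ]
tail [ 0.3773 -0.3758  0.088 ]
nose [ 0.5599 -0.3221  0.036 ]
sBL [ 0.5865 -0.3676  0.    ]
sBR [ 0.5576 -0.2704  0.    ]
[ 0.4646 -0.3496  0.2858]
[[-1.  -0.6]
 [ 0.3 -0.5]
 [-0.6  0.2]
 [ 0.4  0.9]
 [ 0.2  0.6]
 [ 0.3  0.6]
 [ 0.5 -0.8]]
[453.39759064 238.86979427] [434.16379721 205.23619185]
stand center from top [ 0.46459297 -0.3561711   0.        ]
```

```bash
python3 - <<'E'
from h import *
o=ori(.286+np.pi/2)
move_gripper(0.6)
r.movep((.4646,-.3496,.14),o)
p=optics.snapshot("wrist"); cv2.imwrite("pics/c_wrist.png",p["image"])
r.movel((.4646,-.3496,.050),v=.12)
print(r.read_t(),r.read_ft_force(),r.read_opening())
p=optics.snapshot("wrist"); cv2.imwrite("pics/d_wrist.png",p["image"])
np.savez("d_wrist.npz",**{k:p[k] for k in ["image","intrinsics","position","attitude"]})
E
python3 - <<'E'
import cv2,numpy as np
a=cv2.imread("pics/c_wrist.png");b=cv2.imread("pics/d_wrist.png")
cv2.imwrite("pics/cd.png",cv2.resize(np.hstack([a,b]),(800,300)))
E
```

```text
5.275 [ 0.10892293 -0.16952121  0.36789104] 0.5988075023430491
```

View pics/cd.png

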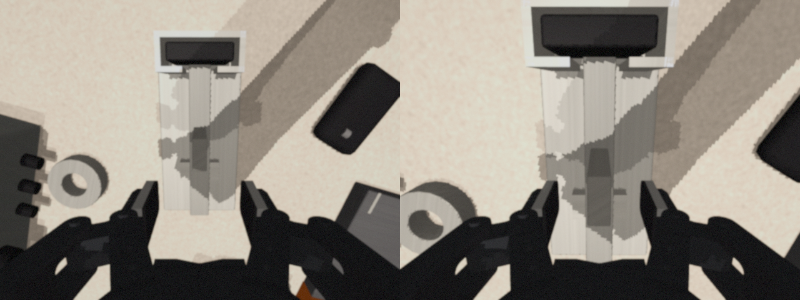

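```bash
python3 - <<'E'
from h import *
d=dict(np.load("d_wrist.npz"))
x,y,a=.4646,-.3496,.286
im=d["image"].copy()
for l in [(-.016,-.007,.096),(-.016,.007,.096),(.016,-.007,.096),(.016,.007,.096),(.1,-.012,.036),(.1,.012,.036)]:
    u=proj(d,[x+np.cos(a)*l[0]-np.sin(a)*l[1],y+np.sin(a)*l[0]+np.cos(a)*l[1],l[2]]); print(u.round(1)); cv2.circle(im,tuple(int(round(t)) for t in u),3,(0,0,255),1)
cv2.imwrite("pics/d2.png",cv2.resize(im[180:480,200:440],None,fx=2.4,fy=2))
E
```

```text
[298.3 281.3]
[338.5 281.4]
[299.6 361.6]
[337.3 361.6]
[298.1 427.9]
[339.5 427.9]
```

View pics/d2.png

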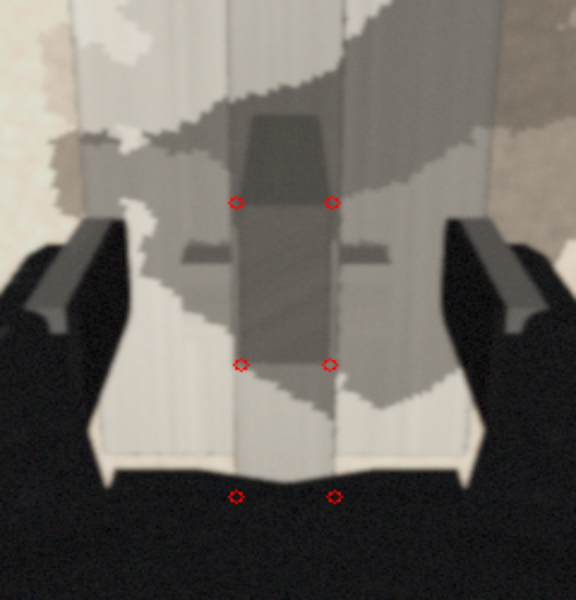

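The projected fin corners match the picture to within about 1 mm, so I grip and lift.

```bash
python3 - <<'E'
from h import *
move_gripper(0.0,60); print("open",r.read_opening(),r.read_t())
r.movel((.4646,-.3496,.150),v=.12)
print(r.read_t(),r.read_ft_force(),r.read_opening())
r.movep((.50,-.06,.22),ori(np.pi/2))
r.dwell(.1)
for n in ["wrist","top"]:
    p=optics.snapshot(n); cv2.imwrite(f"pics/e_{n}.png",p["image"])
    np.savez(f"e_{n}.npz",**{k:p[k] for k in ["image","intrinsics","position","attitude"]})
print(r.read_t(),r.read_ee_pos(),r.read_opening(),r.read_q().round(2),r.read_ft_force())
E
```

```text
open 0.14673591276281212 5.75
6.7333 [-0.5505041   0.50326464 -5.49965062] 0.1471341932534708
8.0833 [ 0.49984354 -0.06180527  0.21942737] 0.14431677354781744 [ 0.62  0.27 -0.66  1.58  0.17  1.35  1.5 ] [ 0.29159779  0.17229883 -4.27741238]
```

View pics/e_wrist.png

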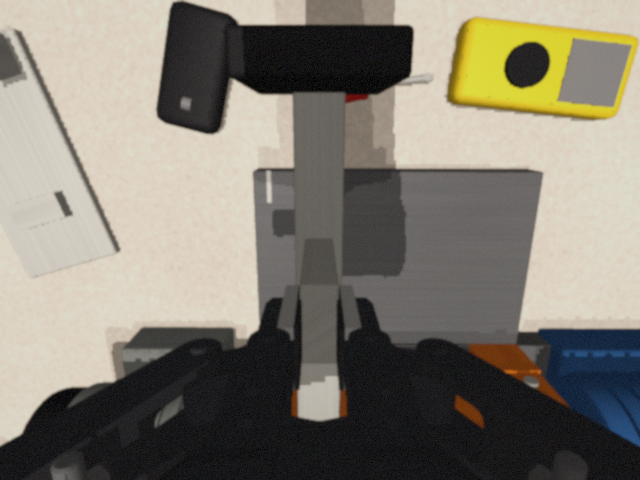

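View pics/e_top.png

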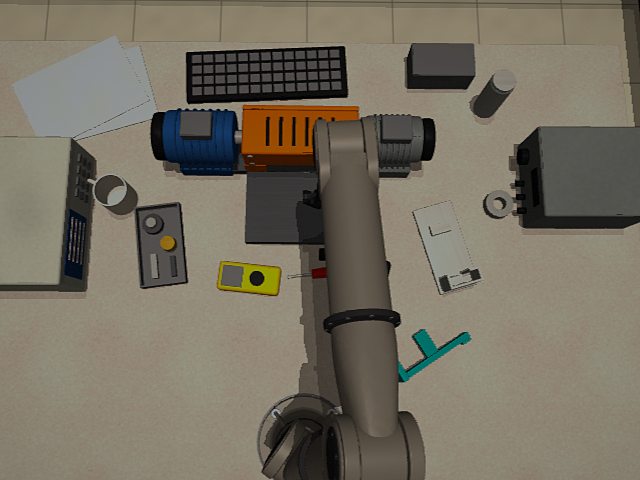

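```bash
python3 - <<'E'
import cv2,numpy as np
a=cv2.imread("pics/e_wrist.png");
cv2.imwrite("pics/e2.png",cv2.resize(a[150:380,240:560],None,fx=2.5,fy=2.5,interpolation=cv2.INTER_CUBIC))
a=cv2.imread("pics/a_scene.png");
cv2.imwrite("pics/e3.png",cv2.resize(a[220:400,190:390],None,fx=3.2,fy=3.2,interpolation=cv2.INTER_CUBIC))
from h import *
p=dict(np.load("e_wrist.npz"))
for uv,z in [((254,170),.03),((541,171),.03),((519,345),.03)]: print(ray(p,uv,z).round(4))
# tail & fin of key in hand: TCP at z .2194, underside = TCP-.028
zu=.2194-.028
for uv,z in [((240,26),zu+.066),((411,26),zu+.066),((303,239),zu+.074),((335,239),zu+.074),((295,94),zu+.014),((343,94),zu+.014)]: print(ray(p,uv,z).round(4))
E
```

```text
[ 0.4681 -0.1213  0.03  ]
[0.4701 0.1431 0.03  ]
[0.6509 0.1475 0.03  ]
[ 0.4011 -0.0854  0.2574]
[ 0.4013 -0.0327  0.2574]
[ 0.4672 -0.0667  0.2654]
[ 0.4672 -0.056   0.2654]
[ 0.4167 -0.0719  0.2054]
[ 0.4168 -0.0504  0.2054]
```

View pics/e2.png

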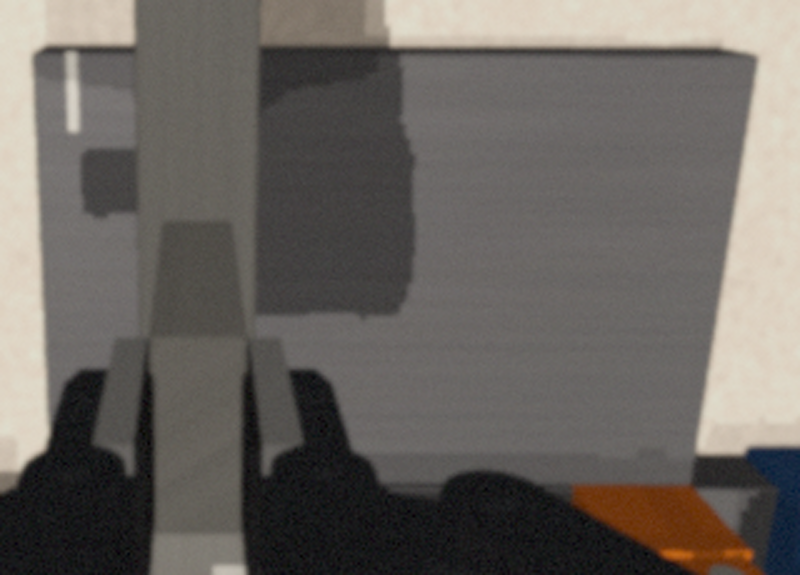

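View pics/e3.png

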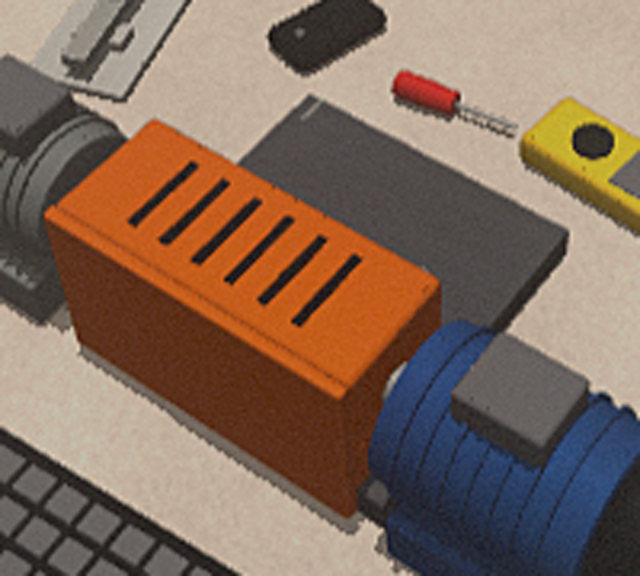

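```bash
cat >> h.py <<'E'
def fit6(p,obs,x0):
    def f(v):
        Rm=R.from_euler("ZYX",v[3:]).as_matrix()
        return np.array([proj(p,Rm@np.array(l)+v[:3])-uv for uv,l in obs]).ravel()
    s=least_squares(f,x0,x_scale=[.01,.01,.01,.1,.1,.1]);return s.x,f(s.x).reshape(-1,2)
E
python3 - <<'E'
from h import *
p=dict(np.load("e_wrist.npz"))
print(p["position"])
obs=[((300.5,286),(-.016,-.007,.074)),((337.5,286),(-.016,.007,.074)),((304.5,239),(-.016,-.007,.014)),((333,239),(-.016,.007,.014)),
((294.5,94),(-.084,-.012,.014)),((343.5,94),(-.084,.012,.014)),((240,26),(-.100,-.03,.066)),((411.5,26),(-.100,.03,.066))]
x,res=fit6(p,obs,[.5,-.06,.19,0,0,0]);print(x.round(4));print(res.round(1))
obs[-2:]=[((240,26),(-.084,-.03,.066)),((411.5,26),(-.084,.03,.066))]
x,res=fit6(p,obs,[.5,-.06,.19,0,0,0]);print(x.round(4));print(res.round(1))
E
```

```text
[ 0.43163986 -0.06110929  0.38992011]
[ 0.5015 -0.0625  0.1877 -0.0209 -0.0151 -0.0161]
[[ 0.2 -3.8]
 [ 2.4 -3.4]
 [-0.3 -0.5]
 [-1.1 -0.2]
 [-0.1  1.8]
 [ 2.9  2.8]
 [-9.4 -0.2]
 [ 6.1  4. ]]
[ 0.4999 -0.0623  0.2148 -0.0203 -0.1643 -0.0113]
[[ -4.2 -12.3]
 [  7.2 -11.7]
 [ -2.1   7.2]
 [  1.    7.6]
 [ -2.1  -7.3]
 [  5.5  -6.2]
 [-19.9   9.5]
 [ 15.5  14.1]]
```

```bash
python3 - <<'E'
import cv2
a=cv2.imread("pics/e_wrist.png");a=cv2.convertScaleAbs(a,alpha=1.8,beta=25)
cv2.imwrite("pics/e4.png",cv2.resize(a[0:300,220:430],None,fx=2,fy=2,interpolation=cv2.INTER_CUBIC))
E
```

```text
(no output)
```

View pics/e4.png

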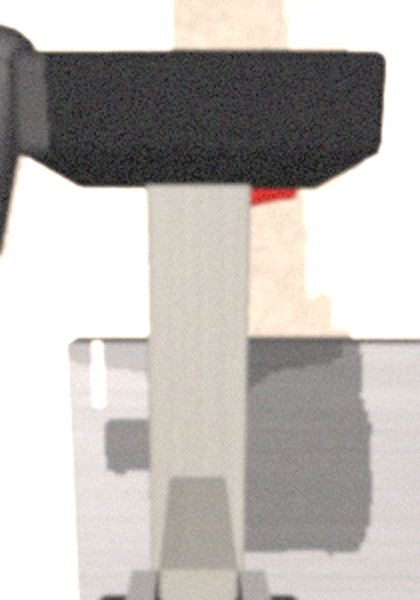

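```bash
python3 - <<'E'
from h import *
p=dict(np.load("e_wrist.npz"));t=dict(np.load("a_top.npz"))
g=lambda u,v:(u/2.6+140-.3,v/2.6+90-.3)
e=lambda u,v:(u/2.5+240-.3,v/2.5+150-.3)
for a,b in [((35,55),(48,455)),((755,57),(695,485)),((35,50),(755,57))]:
    A,B=ray(p,e(*a),.03),ray(p,e(*b),.03);print("w",A.round(4),B.round(4),np.arctan2(*(B-A)[[1,0]]))
for a,b in [((275,398),(279,215)),((558,398),(556,215)),((275,398),(558,398))]:
    A,B=ray(t,g(*a),.03),ray(t,g(*b),.03);print("t",A.round(4),B.round(4),np.arctan2(*(B-A)[[1,0]]))
E
```

```text
w [ 0.4697 -0.1217  0.03  ] [ 0.6343 -0.1245  0.03  ] -0.017130918962812023
w [0.4715 0.144  0.03  ] [0.6493 0.146  0.03  ] 0.011204734597489842
w [ 0.4679 -0.1216  0.03  ] [0.4715 0.144  0.03  ] 1.557096640357003
t [0.4661 0.1426 0.03  ] [0.6447 0.1429 0.03  ] 0.0016830611066375356
t [ 0.4668 -0.123   0.03  ] [ 0.646  -0.1234  0.03  ] -0.001916893163496241
t [0.4661 0.1426 0.03  ] [ 0.4668 -0.123   0.03  ] -1.5681738462781134
```

```bash
cat >> h.py <<'E'
OT=(R.from_rotvec([0,-.035,0])*R.from_rotvec(ori(np.pi/2))).as_rotvec()
E
python3 - <<'E'
from h import *
r.movel((.50,-.046,.085),OT,v=.2)
r.movel((.53,-.046,.071),OT,v=.15)
r.movel((.588,-.046,.071),v=.1)
r.dwell(.1)
f0=r.read_ft_force();print(r.read_t(),r.read_ee_pos().round(4),f0.round(2))
z=.071
while z>.055:
    z-=.001; r.movel((.588,-.046,z),v=.03)
    f=r.read_ft_force()-f0; print(round(z,4),f.round(2),r.read_t())
    if f[2]>4: break
p=optics.snapshot("wrist"); cv2.imwrite("pics/f_wrist.png",p["image"])
E
```

```text
10.1083 [ 0.5869 -0.0461  0.0709] [ 1.23 -0.27 -4.74]
0.07 [-1.33 -0.36  0.64] 10.3583
0.069 [-1.85  1.42  0.12] 10.6083
0.068 [-1.55  0.41  0.44] 10.8583
0.067 [-1.67  0.92  0.24] 11.1083
0.066 [-1.11 -0.32  0.3 ] 11.3583
0.065 [-1.65  1.03 -0.44] 11.6083
0.064 [-0.67  0.18  0.72] 11.8583
0.063 [-1.73  0.58  3.33] 12.1083
0.062 [-2.65  0.2   8.32] 12.3583
```

View pics/f_wrist.png

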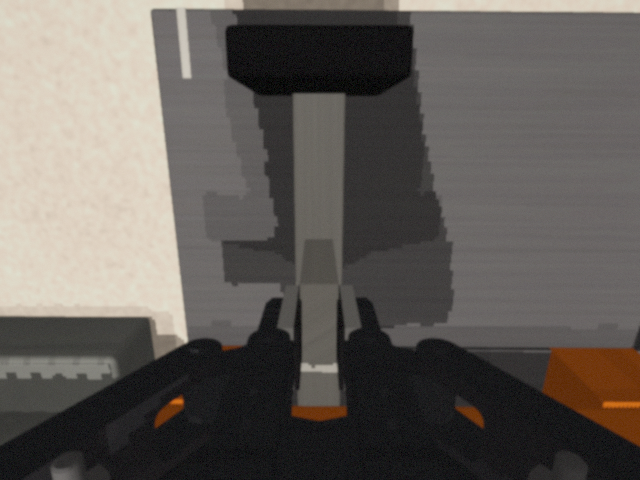

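```bash
python3 - <<'E'
from h import *
move_gripper(.165); r.dwell(.2)
f0=r.read_ft_force();t0=r.read_wrist_torque();print(r.read_t(),r.read_opening(),f0.round(2))
p=optics.snapshot("wrist"); cv2.imwrite("pics/g0.png",p["image"])
y=-.046;k=0
while y<.064:
    y+=.003; r.movel((.588,y,.062),v=.03)
    f=r.read_ft_force()-f0;t=r.read_wrist_torque()-t0; print(round(y-.010,4),f.round(1),t.round(2),r.read_t())
    if abs(f[1])>5: break
p=optics.snapshot("wrist"); cv2.imwrite("pics/g1.png",p["image"])
E
python3 - <<'E'
import cv2,numpy as np
a=cv2.imread("pics/g0.png");b=cv2.imread("pics/g1.png")
cv2.imwrite("pics/g.png",np.hstack([a[:460,160:560],b[:460,160:560]]))
E
```

```text
12.825 0.16536023500855337 [ 0.52 -1.28 -0.25]
-0.053 [-0.8  2.1  0.4] [-0.04 -0.03  0.06] 13.125
-0.05 [-0.4  1.4  1.5] [-0.07 -0.03  0.09] 13.375
-0.047 [0.5 1.5 0.5] [-0.04 -0.01  0.05] 13.625
-0.044 [ 0.1  1.5 -0.3] [0.04 0.   0.05] 13.875
-0.041 [-0.5  1.4 -0.1] [0.05 0.03 0.09] 14.125
-0.038 [-0.4  1.  -0.1] [0.   0.04 0.04] 14.375
-0.035 [-1.3  0.9 -0.9] [0.03 0.01 0.05] 14.625
-0.032 [-0.7  1.  -0.6] [ 0.04 -0.02  0.1 ] 14.875
-0.029 [-0.8  0.2  0.2] [-0.    0.    0.07] 15.125
-0.026 [-0.9  1.7  0.7] [-0.02  0.    0.03] 15.375
-0.023 [-0.2  1.1 -0.9] [ 0.04 -0.05  0.08] 15.625
-0.02 [-0.4  0.8  0.2] [-0.    0.05  0.07] 15.875
-0.017 [-0.2  0.6  0.6] [0.02 0.01 0.06] 16.125
-0.014 [-1.1  1.1 -0.2] [-0.01 -0.02  0.06] 16.375
-0.011 [-0.4  0.9  0.1] [ 0.02 -0.02  0.  ] 16.625
-0.008 [ 0.1  1.7 -0. ] [-0.04  0.    0.09] 16.875
-0.005 [-0.8  0.6  0.3] [-0.04 -0.    0.03] 17.125
-0.002 [-1.4  1.1  0.3] [ 0.01 -0.02  0.07] 17.375
0.001 [0.1 0.8 1.1] [-0.   -0.01  0.05] 17.625
0.004 [-0.1  1.6 -0.5] [-0.02 -0.    0.11] 17.875
0.007 [-1.   1.  -0.2] [-0.04 -0.02  0.07] 18.125
0.01 [-1.9  1.3  0.3] [-0.01  0.04  0.11] 18.375
0.013 [-0.1  1.3  0.9] [-0.05 -0.    0.06] 18.625
0.016 [-0.1  1.4  1.3] [-0.    0.    0.04] 18.875
0.019 [-2.1  1.9  0.2] [-0.01  0.05  0.  ] 19.125
0.022 [0.3 1.6 0.7] [0.01 0.04 0.03] 19.375
0.025 [-0.1  0.5  0.1] [ 0.02 -0.04  0.01] 19.625
0.028 [0.  1.1 0.1] [0.01 0.09 0.05] 19.875
0.031 [-1.3  1.   0.9] [ 0.06 -0.08  0.03] 20.125
0.034 [-1.4  1.3  0.3] [-0.03 -0.04  0.11] 20.375
0.037 [-0.3  1.1 -0.4] [-0.01 -0.01  0.07] 20.625
0.04 [-0.9  2.7  0.1] [0.21 0.03 0.09] 20.875
0.043 [-0.7  1.4 -0.9] [-0.05  0.06 -0.07] 21.125
0.046 [-0.8 -2.   1.3] [-0.52  0.08 -0.04] 21.375
0.049 [-1.5 -3.5  4.2] [-1.05  0.12 -0.23] 21.625
0.052 [-1.8 -3.8  5.8] [-1.38  0.13 -0.35] 21.875
0.055 [-1.6 -6.3  8.1] [-1.68  0.03 -0.37] 22.125
```

View pics/g.png

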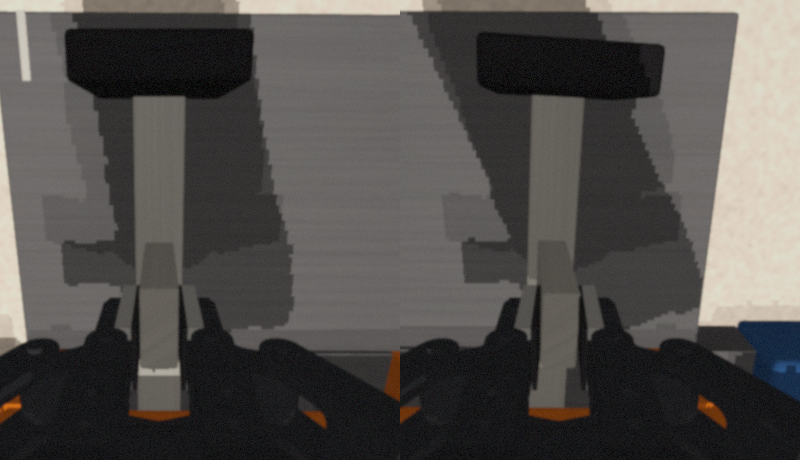

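Caught: sideways force and roll moment build up from about y=+43 mm. I'll back off to the onset and look.

```bash
python3 - <<'E'
from h import *
r.movel((.588,.0525,.062),v=.03); r.dwell(.1)
print(r.read_ft_force().round(2),r.read_wrist_torque().round(2))
p=optics.snapshot("wrist"); cv2.imwrite("pics/g2.png",p["image"])
move_gripper(.26);r.dwell(.3)
p=optics.snapshot("wrist"); cv2.imwrite("pics/g3.png",p["image"])
np.savez("g3.npz",**{k:p[k] for k in ["image","intrinsics","position","attitude"]})
print(r.read_t(),r.read_ft_force().round(2),r.read_opening())
cv2.imwrite("pics/g4.png",np.hstack([cv2.imread("pics/g2.png")[:460,160:560],p["image"][:460,160:560]]))
E
```

```text
[ 1.08 -0.91 -1.41] [-0.11 -0.09 -0.05]
23.4917 [-1.3   0.29  0.43] 0.25835324405313675
```

View pics/g4.png

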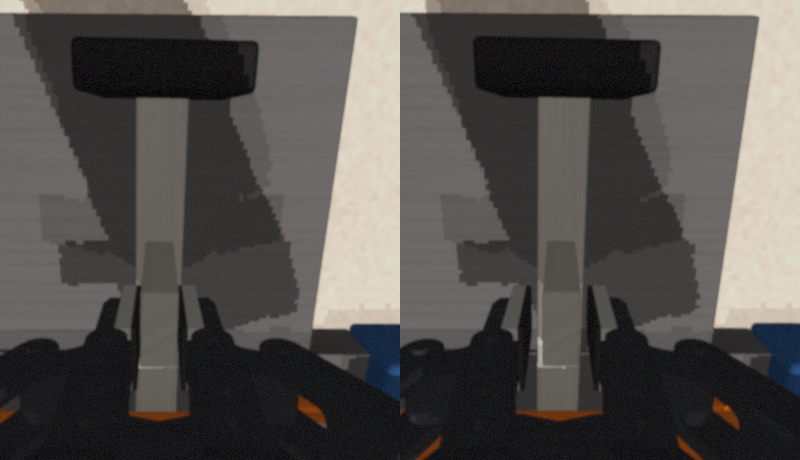

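```bash
python3 - <<'E'
from h import *
p=dict(np.load("g3.npz"))
def run(im,pp,pts):
    L=[(-.016,-.007,.074),(-.016,.007,.074),(-.016,-.007,.014),(-.016,.007,.014),(-.084,-.012,.014),(-.084,.012,.014)]
    x,res=fit6(pp,list(zip(pts,L)),[.59,.05,.03,0,0,0]);print(x.round(4),abs(res).max().round(1))
for n in ("g0","g3"):
    im=cv2.convertScaleAbs(cv2.imread(f"pics/{n}.png"),alpha=1.8,beta=20)
    cv2.imwrite(f"pics/{n}z.png",cv2.resize(im[20:400,220:360],None,fx=2.8,fy=1.55*1,interpolation=cv2.INTER_CUBIC))
a=cv2.imread("pics/g0z.png");b=cv2.imread("pics/g3z.png");cv2.imwrite("pics/gz.png",np.hstack([a,b]))
E
```

```text
(no output)
```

View pics/gz.png

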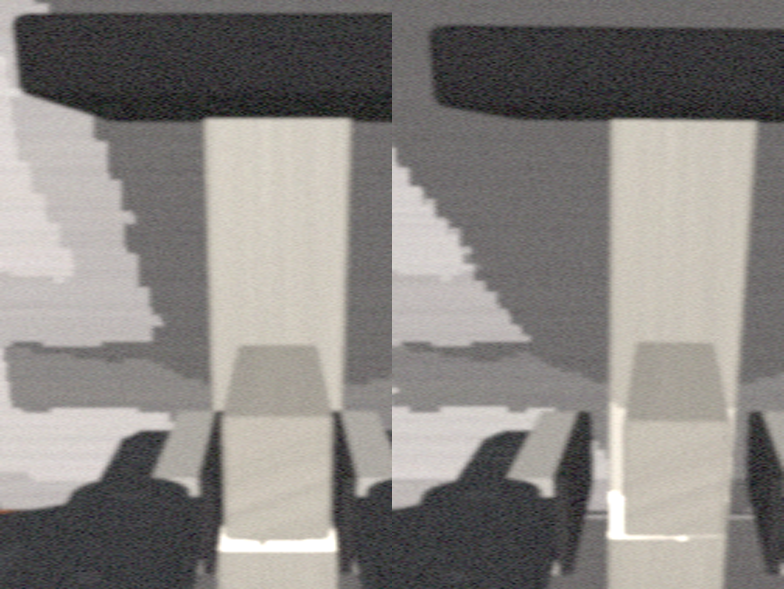

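```bash
python3 - <<'E'
from h import *
p=dict(np.load("g3.npz"))
L=[(-.016,-.007,.074),(-.016,.007,.074),(-.016,-.007,.014),(-.016,.007,.014),(-.084,-.012,.014),(-.084,.012,.014)]
g=lambda X,Y:(220+X/2.8-.3,20+Y/1.55-.3)
A=[(221,414),(332,414),(238,346),(318,346),(206,119),(352,119)]
B=[(627-392,420),(728-392,420),(636-392,342),(716-392,342),(610-392,121),(757-392,121)]
p0=dict(p);p0["position"]=p["position"]-[0,.0985,0]
for pp,pts in((p0,A),(p,B)):
    x,res=fit6(pp,[(g(*q),l) for q,l in zip(pts,L)],[.59,.05,.03,0,0,0]);print(x.round(4),abs(res).max().round(1))
E
```

```text
[ 0.5914 -0.0448  0.0365 -0.0021 -0.0701  0.0036] 0.6
[ 0.5912  0.0546  0.0294 -0.0146 -0.0083  0.0034] 1.4
```

The fit shows the key flat, with its underside at z≈0.029, pitch ≈ -0.008 and roll ≈ 0.003. Before the drop it was at 0.0365 with pitch -0.07. The nose is about 43 mm in and the jaws are clear of the fin. I'll lift off and go to the tail.

```bash
python3 - <<'E'
from h import *
move_gripper(.35)
r.movel((.588,.0535,.135),v=.15)
r.movep((.499,.056,.15),ori(0)); r.dwell(.1)
move_gripper(.6)
p=optics.snapshot("wrist"); cv2.imwrite("pics/h1.png",p["image"])
np.savez("h1.npz",**{k:p[k] for k in ["image","intrinsics","position","attitude"]})
print(r.read_t(),r.read_ee_pos(),r.read_q().round(2))
E
```

```text
26.1667 [0.49905191 0.05601059 0.14999973] [ 0.14  0.27 -0.35  1.71  0.1   1.17 -0.24]
```

View pics/h1.png

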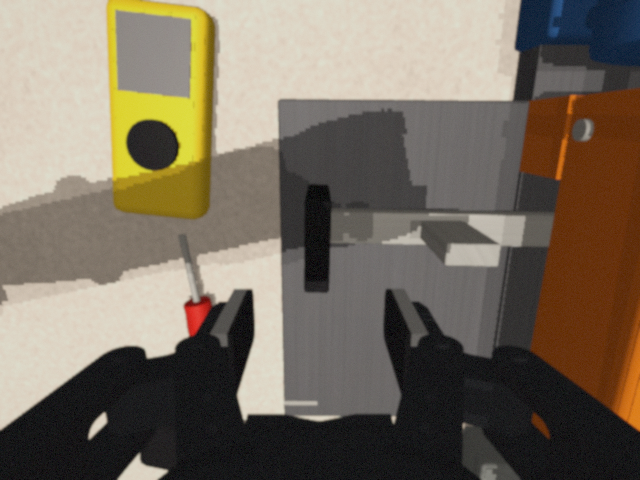

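```bash
python3 - <<'E'
from h import *
h=dict(np.load("h1.npz"))
for uv,z in [((305,186),.096),((330,186),.096),((303,291),.096),((328,291),.096),((445,265),.104),((497,265),.104)]: print(ray(h,uv,z).round(4))
r.movel((.499,.056,.054),v=.12)
p=optics.snapshot("wrist"); cv2.imwrite("pics/h2.png",p["image"])
print(r.read_t(),r.read_ft_force())
E
```

```text
[0.492  0.0938 0.096 ]
[0.5065 0.0938 0.096 ]
[0.4901 0.0278 0.096 ]
[0.5058 0.0278 0.096 ]
[0.575 0.048 0.104]
[0.6058 0.048  0.104 ]
27.1667 [-0.85598954 -0.53352731  0.13122631]
```

View pics/h2.png

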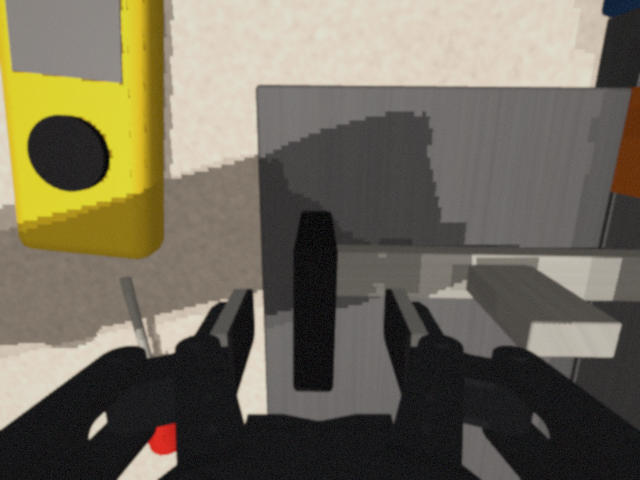

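```bash
python3 - <<'E'
from h import *
move_gripper(0.0,30); r.dwell(.1)
f0=r.read_ft_force();print(r.read_t(),r.read_opening(),f0.round(1))
x=.499;y=.056
for k in range(16):
    x+=.006 if x<.526 else .002
    r.movel((x,y,.054),v=.05)
    f=r.read_ft_force()-f0; print(round(x,4),r.read_ee_pos()[0].round(4),f.round(1),r.read_t())
    if f[0]<-14: break
p=optics.snapshot("wrist"); cv2.imwrite("pics/i1.png",p["image"])
np.savez("i1.npz",**{k:p[k] for k in ["image","intrinsics","position","attitude"]})
E
```

```text
27.675 0.1776651443668463 [-0.7 -0.7  4.8]
0.505 0.5061 [ 1.  -1.1  0.3] 27.9417
0.511 0.5119 [-0.2 -0.4  0.7] 28.2083
0.517 0.5179 [ 0.  -0.5  0.5] 28.475
0.523 0.5239 [-0.  -1.6  1.3] 28.7417
0.529 0.5299 [ 0.1 -0.4 -0. ] 29.0083
0.531 0.5311 [-1.6 -0.9  2.3] 29.2583
0.533 0.5329 [-1.7 -2.   2.8] 29.5083
0.535 0.5348 [-1.5 -0.9  2.2] 29.7583
0.537 0.5348 [-5.9 -1.4  6.5] 30.0083
0.539 0.5347 [-8.6 -1.2  9.8] 30.2583
0.541 0.5345 [-12.6  -1.1  12.6] 30.5083
0.543 0.5345 [-16.6  -1.2  16.3] 30.7583
```

View pics/i1.png

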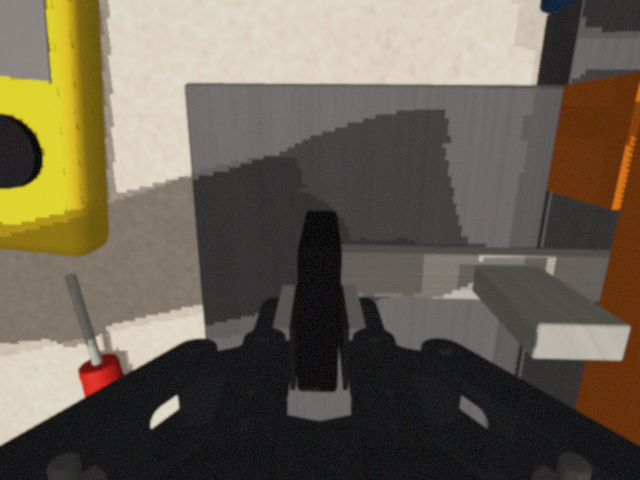

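```bash
python3 - <<'E'
from h import *
r.movel((.536,.056,.054),v=.05); r.dwell(.1)
print(r.read_ft_force().round(1))
move_gripper(.55); r.dwell(.1)
r.movel((.5347,.056,.15),v=.15)
r.movel((.50,.056,.22),v=.2); r.dwell(.3)
for n in ["wrist","scene"]:
    p=optics.snapshot(n); cv2.imwrite(f"pics/j_{n}.png",p["image"])
    np.savez(f"j_{n}.npz",**{k:p[k] for k in ["image","intrinsics","position","attitude"]})
print(r.read_t(),r.read_ft_force().round(2))
E
```

```text
[-3.5 -2.8  7.7]
33.4417 [ 0.27 -0.3  -0.3 ]
```

View pics/j_wrist.png

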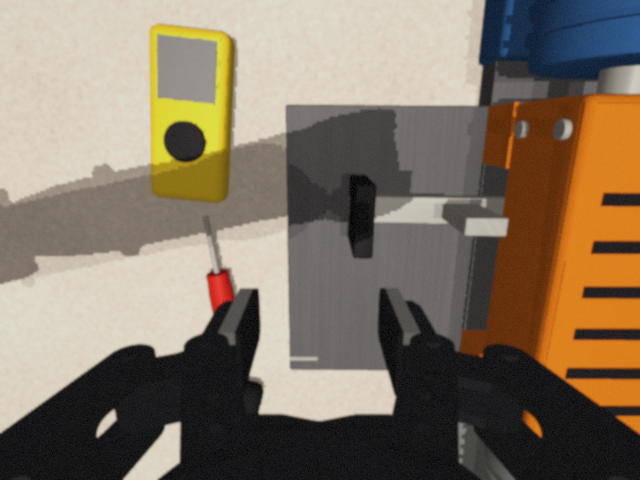

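View pics/j_scene.png

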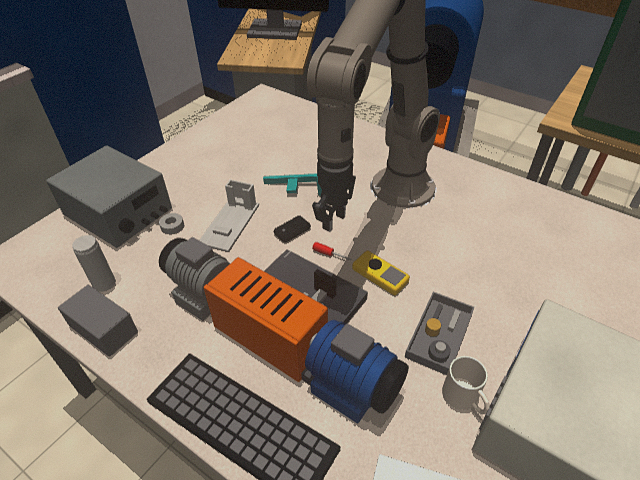

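The wrist view shows the key released, with its tail at about (362,215) and its fin at about (486,226), close against the guard. The bystanders are unmoved in the scene view. I'll do one pose check.

```bash
python3 - <<'E'
import cv2
a=cv2.convertScaleAbs(cv2.imread("pics/j_wrist.png"),alpha=1.5,beta=20)
cv2.imwrite("pics/j2.png",cv2.resize(a[165:270,335:525],None,fx=4,fy=4,interpolation=cv2.INTER_CUBIC))
E
```

```text
(no output)
```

View pics/j2.png

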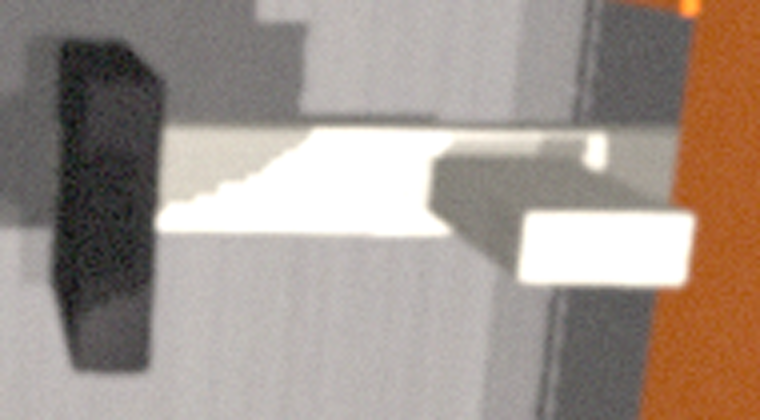

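```bash
python3 - <<'E'
from h import *
p=dict(np.load("j_wrist.npz"))
g=lambda X,Y:(335+X/4-.4,165+Y/4-.4)
obs=[((523,212),(-.016,.007,.074)),((695,214),(.016,.007,.074)),((518,283),(-.016,-.007,.074)),((688,286),(.016,-.007,.074)),
((432,158),(-.016,.007,.014)),((432,208),(-.016,-.007,.014)),((164,125),(-.084,.012,.014)),((157,232),(-.084,-.012,.014)),((150,372),(-.084,-.030,.066)),((76,370),(-.100,-.030,.066))]
x,res=fit6(p,[(g(*a),l) for a,l in obs],[.62,.055,.03,0,0,0]);print(x.round(4));print(res.round(1).tolist())
nose=x[:3]+R.from_euler("ZYX",x[3:]).apply([.1,0,0]);print("nose rel mouth",(nose-[.648,.01,.03]).round(4))
x0=[.6267,.055,.03,0,0,0]
print([(proj(p,np.array(x0[:3])+l)-g(*a)).round(1).tolist() for a,l in obs])
E
```

```text
[ 0.6344  0.052   0.0237 -0.0078 -0.0628 -0.0016]
[[0.1, 0.1], [-0.5, 0.5], [-0.6, -0.3], [-1.2, -0.0], [3.4, -0.8], [1.9, 1.5], [-3.4, 0.7], [-2.8, -0.9], [2.0, -0.4], [1.2, -0.4]]
nose rel mouth [0.0862 0.0412 0.    ]
[[-0.1, -1.3], [-0.6, -1.8], [-0.8, -1.1], [-1.3, -1.9], [-1.4, -2.4], [-2.7, 0.2], [-9.5, 0.4], [-8.6, -0.4], [-0.3, 1.7], [-1.8, 2.1]]
```

```bash
python3 - <<'E'
from h import *
p=dict(np.load("j_wrist.npz"))
g=lambda X,Y:(335+X/4-.4,165+Y/4-.4)
obs=[((523,212),(-.016,.007,.074)),((695,214),(.016,.007,.074)),((518,283),(-.016,-.007,.074)),((688,286),(.016,-.007,.074)),
((432,158),(-.016,.007,.014)),((432,208),(-.016,-.007,.014)),((150,372),(-.084,-.030,.066)),((76,370),(-.100,-.030,.066))]
x,res=fit6(p,[(g(*a),l) for a,l in obs],[.62,.055,.03,0,0,0]);print(x.round(4));print(res.round(1).tolist())
nose=x[:3]+R.from_euler("ZYX",x[3:]).apply([.1,0,0]);print("nose rel mouth",(nose-[.648,.01,.03]).round(4))
E
```

```text
[ 0.63    0.0531  0.0278 -0.0177 -0.0236 -0.0023]
[[0.7, -0.3], [0.1, 0.2], [-0.3, -0.3], [-0.9, -0.1], [1.0, -1.2], [-0.6, 1.3], [0.6, 0.2], [-0.6, 0.2]]
nose rel mouth [0.082  0.0414 0.0001]
```

```bash
python3 - <<'E'
from h import *
print(order.hand_in(), r.read_t())
E
```

```text
the job is handed in; nothing more can be done
the job is handed in; nothing more can be done
```

The key is in the keyway, pushed home against the stop and released. I handed the job in shortly after 33.4 s on the robot clock, within the 56 s limit. No verdict was reported.

**What I did**
- I took the steel key, not the turquoise one, by its fin, lifted it straight up and put its nose in under the guard at y ≈ -56 mm.
- I set it down with a loose grip and dragged it towards +y. The rib caught about 42 mm to the +y side of the middle line.
- I let go there with the nose about 42 mm in, then gripped the tail and pushed 36 mm to a hard stop. The tail stopped at x = 0.5347, against about 0.534 expected.

**What the last checks showed**
- **Nose position:** the final wrist-camera fit puts it 82 mm in, 41 mm off the middle line and 0 mm above the bed. The stop allows only 78 mm, so that fit is a few mm out. The arm reading agrees with 78 mm.
- **Tilt:** the final fit gave about 0.02 rad, and about 0.01 rad just after the drop. The limit is 0.04.
- **Doubtful reading:** a first version of the final fit gave 86 mm and a 0.06 rad tilt. I put that down to two points that looked hidden behind the tail grip, dropped them and refitted.
- **Robot and bystanders:** the gripper was clear, with wrist force near 0. The bystanders look unmoved in the scene picture; I did not measure them.

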